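# Pack the laundry caddy and lift it by its handle

### The arm

A 6-joint arm with a two-finger parallel gripper is mounted at the origin on the work surface. World frame = base frame: x ahead of the robot, y to its left, z up, the work surface at z = 0. Lengths are in m, angles in rad, forces in N, time in s.
With the tool pointing down it reaches from about 0.35 to 0.975 m from the base axis. Payload 4.9 kg.
Tool frame: the origin (TCP) lies on the front face of the gripper's body, between the roots of the fingers; the fingertips stand ctrl.tip_extent ahead of it and the grasp point (between the pads) lies 54 mm ahead of it (ctrl.tip_extent is the distance from the TCP to the fingertips, in m); z points along the fingers, y is the line along which they close (so a half turn about z gives the same grasp; the last joint's range is limited). The gripper opens to 85 mm and grips with 20 to 120 N. Pads are 22 mm wide; open, the fingers measure 114 mm over their backs; the gripper's body (76 mm by 85 mm) begins 54 mm behind the grasp point. The pads swing forward as they close: fully open they stand 13 mm farther back than shut.
Start: joints at [1.12, 0.053, 1.613, -0, 1.476, -0.119], TCP at [0.204, 0.591, 0.304] pointing down, gripper open.
Joint ranges: [-3.01, 3.01], [-1.01, 2.22], [0.06, 2.58], [-1.02, 4.17], [0.09, 2.62], [-3.14, 3.14]. Speed limits (rad/s): [2.57, 2.57, 3.14, 3.14, 3.14, 3.14].

### API

Orientations are given as a rotation vector (axis times angle).
In Python, from station import ctrl gives the robot as it stands.
- The arm moves only by the tool apply_moves, never from a script. Its argument "rows" is one flat list of numbers, 6 for each row, row after row: the shift along the tool's x, y, z normalised to -1 to 1, where 1 is 0.6 m, then the turn, a rotation vector about the tool's x, y, z normalised to -1 to 1, where 1 is 90 degrees. A call has 1 to 20 rows; each row is the pose to reach, as a shift and turn from the pose commanded when the call began, along the tool's axes at that moment; what a row does not reach only later rows make up. A row lasts 1/10 s, in which the tool goes at most 50 mm and 8.59 degrees, less where a joint would pass 70% of its speed; a pose out of reach is approached as far as the arm can. A call with a number of a shift or a turn outside -1 to 1 is refused whole. A call with a gripper value outside its range is refused whole. "grip" is the opening, from 0 (shut) to 1 (fully open), set as the call begins (left out, the last holds). The fingers move at their own pace and stop on an object; "grip_force" is the grip in N (left out, the last holds). Time passes only in rows, so rows that repeat a pose let the fingers close. It gives the time, the measured TCP pose, the force, the opening and the grip force at its end, in the units of the state.
- ctrl.get_obs(): the state, without advancing time (a new reading comes with each control period).
- ctrl.get_image(name): name is "scene" or "side" or "wrist"; returns (picture, depth): 480x640x3 uint8, blue, green, red; 480x640 float32, m along the optical axis (not along the pixel's ray), 0 where there is no reading.
- ctrl.camera_model(name): a dict with "mtx" (3x3 intrinsics, pixels), "R" (3x3) and "t" (3): a world point X has camera coordinates R X + t; the wrist camera has in their place "tool_from_camera" (4x4, takes a point from camera to tool coordinates, whose origin is the TCP and whose axes are the flange's). Camera axes: x right, y down, z forward; pixel columns grow to the right and rows downward; lengths in m; the calibration is good to about 2 mm. A picture is of the moment at which its call begins: read the wrist's pose just before it. camera_model takes no time and is no camera call.
- ctrl.finish_job(): hands the job in; it is judged then, once.
The state is a dict: "t": time; "q": joint angles; "dq": joint speeds; "effort": joint torques, N m; "tool_pos": TCP position; "tool_rot": TCP orientation; "contact_force": force on the tool from outside, world axes, zero at the start; "wrist_torque": the same for the moment, N m; "opening": finger opening in m; "grip_force": force on a finger pad.
Only numpy, scipy, OpenCV 4.12 (cv2) and the standard library are available. Lean on these libraries where they do the work, as an engineer would, in place of code of your own. Each camera call takes 0.05 s, during which the arm holds its last target. There are 200 camera calls.

### The job

Finish packing the laundry caddy: stand the round bottle and the oblong bottle from the counter upright in the two free spaces in it, setting them in gently rather than dropping them. Then take the caddy by its handle, lift it level about 10 cm off the counter and finish while still holding it up there by the handle, steady and level. Leave the detergent jug, the brush and the dosing cup where they are.

Things in the scene. Friction and masses are not known exactly. Their poses are not given: they have to be found in the camera images.
- caddy: Loose open grey plastic caddy with a carrying handle, 0.3 kg (packed 0.8 to 1 kg). Origin: centre of its underside. 166 (its x) x 214 (its y) x 72 mm high, 3 mm rim lip; walls and floor 4 mm. A spine 18 mm thick along y at x = 0, as high, parts it into two bays 70 mm wide, 206 mm long, centred at x = -44 and +44 mm. Each bay is full at its +y end and free at its -y end. Its yaw is within 0.6 rad of 0.
- caddy_handle (a point): Middle of the straight handle bar, over the caddy's centre (and, to about 10 mm, over the packed caddy's centre of mass), 156 mm above its underside. The bar runs along the caddy's y: 124 mm long, 16 mm thick, 20 mm tall (146 to 166 mm above the underside), open below between uprights at its ends, so it can be pinched across from above. Axes as the caddy's.
- small_place (a point): Centre of the caddy's shorter free space (79 x 70 mm), at the level of the inner floor, 4 mm above the caddy's underside: for the round bottle. Axes as the caddy's.
- long_place (a point): Centre of the caddy's longer free space (125 mm along the caddy's y, 70 mm across), at the level of the inner floor, 4 mm above the caddy's underside: for the oblong bottle, long side along the caddy's y. Axes as the caddy's.
- round_bottle: White plastic bottle with a round body, 64 mm in diameter, standing on the counter to one side of the caddy (left or right), 0.1 to 0.17 kg. 134 mm tall; straight to 80 mm, then a cone up to the neck. Origin: centre of its underside, z up.
- round_cap (a point): Where to grasp the round bottle: on its axis, 125 mm above its underside, in its grey screw cap (30 mm in diameter, from 105 to 134 mm).
- long_bottle: White plastic bottle with an oblong body, 58 (its x) x 110 mm (its y), standing on the counter to the other side of the caddy, 0.11 to 0.2 kg. 134 mm tall; body 84 mm high, then a stepped shoulder to 98 mm. Origin: centre of its underside, z up; its y runs along the long side.
- long_cap (a point): Where to grasp the oblong bottle: over its centre, 125 mm above its underside, in its grey block-shaped flip cap (26 along the bottle's x, 30 along its y, from 98 to 134 mm up). In the caddy, fingers on a bottle's cap have most room when they close along the caddy's y; across it the handle bar's face is only 36 mm from the cap's centre.
- carton: Cardboard carton already in the caddy, 60 x 126 mm (long side along the caddy's y), 88 mm high. Origin: centre of its underside. It stays there.
- tub: White tub with a flat lid, already in the caddy, 62 x 80 mm (long side along the caddy's y), 82 mm high. Origin: centre of its underside. It stays there.
- jug: Bystander: blue detergent jug with a carrying handle, 100 x 190 x 274 mm, at the far left of the counter. Origin: centre of its underside.
- brush: Bystander: wooden scrubbing brush lying bristles down, 52 x 150 x 48 mm, at the far right of the counter. Origin: centre of its underside.
- dosing_cup: Bystander: small open white plastic cup, 64 mm across the rim, 50 mm high, beyond the caddy. Origin: centre of its underside.
There are look-alikes about, which are no part of the job. What is shaped like the tub but black or green is not meant. Leave any blue look-alike of the round_bottle alone.

How it is judged:
By the outcome, as a careful person would: the job done as asked, in the order asked, and still so for the second after the job is handed in, while the arm keeps its last pose, push and grip.
It also fails if it takes over 72 s, if anything falls off the work surface, if the arm or the gripper's body presses on something with over 40 N, if the wrist force passes 120 N, or if a joint passes its speed limit or range.

## Working session

There is one attempt and no reset: what is moved stays moved. The work goes in short steps, Python scripts to look and compute and a tool call to move; the robot and the scene stay as the last step left them, time stands still between calls to the robot, and variables do not carry over. Pictures are saved under pics/ and viewed, at most 10 in all, crops included, and the job is handed in when it is done.

Besides the shell and the picture viewer there is one more tool, called after ">>>" by a JSON object that holds its "name" and its "arguments", one argument or row to a line. apply_moves: Moves the arm, as the interface text tells. Its arguments: {"type":"object","properties":{"rows":{"type":"array","items":{"type":"number"}},"grip":{"type":"number"},"grip_force":{"type":"number"}},"required":["rows"]}

```bash
ls; mkdir -p pics; python3 - <<'E'
from station import ctrl
import cv2,numpy as np
o=ctrl.get_obs();print({k:np.round(v,3) for k,v in o.items()},ctrl.tip_extent)
for n in("scene","side","wrist"):
    m=ctrl.camera_model(n);print(n,{k:np.round(v,3).tolist() for k,v in m.items()})
for n in("scene","side"):
    p,d=ctrl.get_image(n);cv2.imwrite(f"pics/{n}0.png",p);np.save(f"pics/{n}0.npy",d)
E
```

```text
pics
{'t': np.float64(0.0), 'q': array([ 1.12 ,  0.053,  1.614,  0.   ,  1.476, -0.119]), 'dq': array([ 0.   , -0.001, -0.001, -0.   ,  0.   ,  0.001]), 'effort': array([ 1.0000e-03, -3.9370e+01, -3.7018e+01, -0.0000e+00,  7.0000e-03,
        0.0000e+00]), 'tool_pos': array([0.203, 0.591, 0.303]), 'tool_rot': array([-5.190e-01, -3.098e+00,  3.000e-03]), 'contact_force': array([-0.22 ,  0.738, -0.416]), 'wrist_torque': array([ 0.012, -0.036, -0.039]), 'grip_force': np.float64(0.0), 'opening': np.float64(0.086)} 0.0726
scene {'mtx': [[477.215, 0.0, 323.012], [0.0, 477.215, 241.347], [0.0, 0.0, 1.0]], 'R': [[0.488, 0.873, 0.006], [0.52, -0.286, -0.805], [-0.7, 0.396, -0.594]], 't': [-0.296, -0.221, 1.659]}
side {'mtx': [[451.398, 0.0, 310.184], [0.0, 451.398, 235.638], [0.0, 0.0, 1.0]], 'R': [[0.929, -0.371, 0.018], [-0.248, -0.656, -0.713], [0.276, 0.657, -0.701]], 't': [-0.53, 0.229, 1.0]}
wrist {'mtx': [[416.229, 0.0, 319.668], [0.0, 416.229, 245.034], [0.0, 0.0, 1.0]], 'tool_from_camera': [[-0.0, -0.964, -0.266, 0.067], [1.0, -0.0, 0.001, -0.0], [-0.001, -0.266, 0.964, -0.071], [0.0, 0.0, 0.0, 1.0]]}
```

View pics/scene0.png

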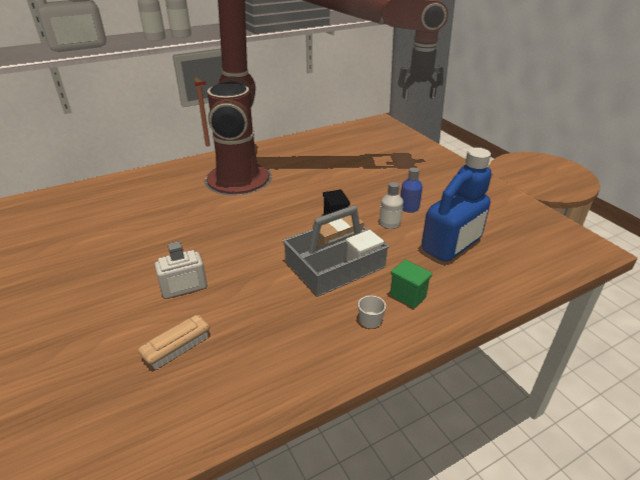

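View pics/side0.png

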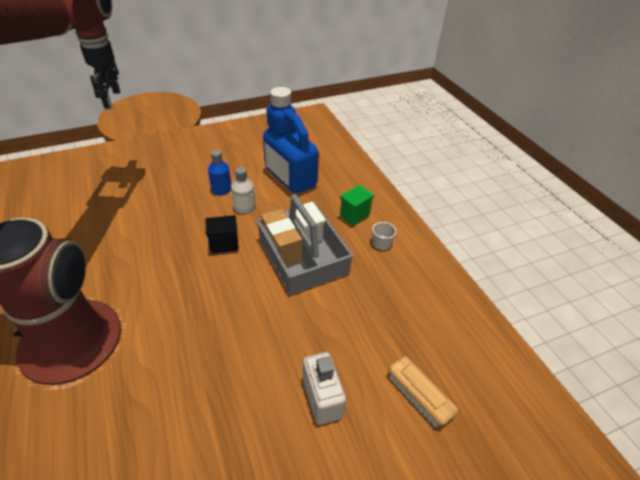

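Scene view: the white round bottle is at (391,208). Its look-alike is the blue bottle at (411,192). The oblong bottle is at (181,272) and the caddy's handle bar at about (335,222). The tub look-alikes are black (336,205) and green (410,284). I choose the white round bottle and the white oblong one. The side view agrees: round (243,192), blue (220,175), oblong (323,388), and the carton is on the robot's side of the caddy.

Next I take coarse positions from the two views.

```bash
cat > h.py <<'E'
import numpy as np,cv2
from scipy.spatial.transform import Rotation as Rn
from station import ctrl
def ray(n,uv,pose=None):
    m=ctrl.camera_model(n);d=np.linalg.inv(m["mtx"])@[uv[0],uv[1],1.]
    if n!="wrist":
        R=np.array(m["R"]);return -R.T@np.array(m["t"]),R.T@d
    T=np.array(m["tool_from_camera"]);R=Rn.from_rotvec(pose[1]).as_matrix()
    return R@T[:3,3]+pose[0],R@T[:3,:3]@d
def tri(a,b):
    A=np.array([a[1],-b[1]]).T;s=np.linalg.lstsq(A,b[0]-a[0],rcond=None)[0]
    p,q=a[0]+s[0]*a[1],b[0]+s[1]*b[1];return (p+q)/2,np.linalg.norm(p-q)
def onz(r,z): return r[0]+r[1]*(z-r[0][2])/r[1][2]
def dep(n,uv,z,pose=None):
    r=ray(n,uv,pose);return r[0]+r[1]*z
def cloud(n,d,pose=None):
    v,u=np.mgrid[0:480,0:640];m=ctrl.camera_model(n)
    r0,_=ray(n,(0,0),pose);K=np.linalg.inv(m["mtx"])
    c=np.stack([u,v,np.ones_like(u)],-1)@K.T
    if n!="wrist":M=np.array(m["R"]).T
    else:M=Rn.from_rotvec(pose[1]).as_matrix()@np.array(m["tool_from_camera"])[:3,:3]
    return r0+(c*d[...,None])@M.T
E
python3 - <<'E'
from h import *
# cap tops / centres by eye in two views
P={"round_cap":((393,188),(241,175)),"long_cap":((176,251),(325,369)),"blue_cap":((413,175),(216,157)),"handle_far/near mid":((334,222),(305,222))}
for k,(a,b) in P.items():
    p,g=tri(ray("scene",a),ray("side",b));print(k,p.round(3),round(g,4))
for n in("scene","side"):
    d=np.load(f"pics/{n}0.npy");C=cloud(n,d);img=cv2.imread(f"pics/{n}0.png");hsv=cv2.cvtColor(img,cv2.COLOR_BGR2HSV)
    ok=(d>0)&(C[...,0]>.2)&(C[...,0]<1)&(abs(C[...,1])<.7)&(C[...,2]<.3)
    for lo,hi,t in((.118,.14,"cap"),(.15,.18,"bar"),(.075,.1,"top")):
        m=(ok&(C[...,2]>lo)&(C[...,2]<hi)).astype(np.uint8)
        N,L,s,c=cv2.connectedComponentsWithStats(m)
        for i in range(1,N):
            if s[i,4]>25:
                q=C[L==i];print(n,t,c[i].round(),s[i,4],q.min(0).round(3),q.max(0).round(3),hsv[L==i].mean(0).round())
E
```

```text
round_cap [0.481 0.298 0.118] 0.0051
long_cap [ 0.468 -0.325  0.114] 0.0028
blue_cap [0.437 0.406 0.114] 0.0011
handle_far/near mid [0.571 0.047 0.134] 0.0107
scene cap [414. 172.] 82 [0.428 0.39  0.118] [0.457 0.421 0.137] [ 16.  43. 109.]
scene cap [394. 186.] 96 [0.468 0.283 0.118] [0.501 0.316 0.139] [ 19.  36. 108.]
scene cap [457. 217.] 549 [0.637 0.288 0.118] [0.725 0.478 0.14 ] [108. 155. 102.]
scene cap [355. 219.] 49 [0.562 0.105 0.119] [0.579 0.125 0.14 ] [20. 37. 86.]
scene cap [316. 233.] 59 [ 0.569 -0.014  0.118] [0.586 0.004 0.139] [22. 28. 86.]
scene cap [175. 248.] 155 [ 0.455 -0.34   0.118] [ 0.484 -0.31   0.136] [ 22.  26. 108.]
scene bar [460. 200.] 493 [0.63 0.3  0.15] [0.701 0.46  0.18 ] [108. 160.  93.]
scene bar [335. 215.] 351 [ 0.561 -0.007  0.15 ] [0.587 0.115 0.17 ] [ 22.  25. 107.]
scene top [412. 186.] 190 [0.418 0.372 0.075] [0.474 0.429 0.1  ] [114. 124. 129.]
scene top [336. 198.] 337 [0.346 0.127 0.075] [0.436 0.202 0.087] [63. 23. 34.]
scene top [392. 201.] 216 [0.459 0.266 0.075] [0.517 0.326 0.1  ] [ 21.  37. 173.]
scene top [351. 234.] 1161 [0.50
[... 1095 characters left out ...]
 [0.718 0.45  0.1  ] [ 73. 128.  99.]
side top [218. 169.] 206 [0.407 0.37  0.075] [0.469 0.419 0.1  ] [112. 202. 150.]
side top [242. 187.] 236 [0.451 0.263 0.075] [0.514 0.316 0.1  ] [ 17.  41. 182.]
side top [357. 195.] 441 [0.723 0.107 0.075] [0.813 0.186 0.085] [ 64. 206. 149.]
side top [315. 213.] 230 [0.611 0.076 0.075] [0.645 0.157 0.09 ] [ 32.  23. 230.]
side top [283. 228.] 1115 [0.491 0.023 0.075] [0.595 0.157 0.099] [ 20. 100. 191.]
side top [221. 224.] 546 [0.344 0.124 0.075] [0.432 0.2   0.086] [84. 50. 36.]
side top [315. 251.] 60 [ 0.568 -0.028  0.076] [ 0.582 -0.01   0.1  ] [22. 13. 87.]
side top [324. 383.] 1227 [ 0.434 -0.382  0.075] [ 0.5   -0.272  0.1  ] [ 18.  38. 200.]
```

```bash
cat >> h.py <<'E'
def plan(p,yaw,prefer=None):
    """yaw: direction (from world +y, ccw) of the closing line; prints the normalised row"""
    o=ctrl.get_obs();R=Rn.from_rotvec(o["tool_rot"]).as_matrix();best=None
    for s in(1,-1):
        y=s*np.array([-np.sin(yaw),np.cos(yaw),0]);z=np.array([0,0,-1.]);T=np.array([np.cross(y,z),y,z]).T
        w=Rn.from_matrix(R.T@T).as_rotvec()
        if best is None or np.linalg.norm(w)<np.linalg.norm(best):best=w
    sh=R.T@(np.array(p)-o["tool_pos"])
    print("row",np.round(np.r_[sh/.6,best/(np.pi/2)],4).tolist(),"dist",np.round(np.linalg.norm(sh),3),"t",o["t"],"q6",o["q"][5].round(2),"\nR",R.round(2).tolist())
E
python3 -c "
from h import *
plan([.483,.297,.30],.085)"
```

```text
row [-0.6, -0.3108, 0.0051, -0.0011, -0.0004, -0.2653] dist 0.405 t 0.1 q6 -0.12 
R [[-0.95, 0.33, -0.0], [0.33, 0.95, -0.0], [0.0, -0.0, -1.0]]
```

>>> {"name": "apply_moves", "arguments": {
  "rows": [-0.6,-0.311,0.005,-0.001,0,-0.265,-0.6,-0.311,0.005,-0.001,0,-0.265,-0.6,-0.311,0.005,-0.001,0,-0.265,-0.6,-0.311,0.005,-0.001,0,-0.265,-0.6,-0.311,0.005,-0.001,0,-0.265,-0.6,-0.311,0.005,-0.001,0,-0.265,-0.6,-0.311,0.005,-0.001,0,-0.265,-0.6,-0.311,0.005,-0.001,0,-0.265,-0.6,-0.311,0.005,-0.001,0,-0.265,-0.6,-0.311,0.005,-0.001,0,-0.265,-0.6,-0.311,0.005,-0.001,0,-0.265,-0.6,-0.311,0.005,-0.001,0,-0.265]
}}

```text
t: 1.3
tool_pos: [0.4821, 0.2984, 0.3007]
tool_rot: [0.136, -3.138, -0.003]
contact_force: [-0.1, 0.0, 1.1]
opening: 0.0857
grip_force: 0.0
```

```bash
cat >> h.py <<'E'
def shot(name):
    o=ctrl.get_obs();pose=(o["tool_pos"],o["tool_rot"]);p,d=ctrl.get_image("wrist")
    cv2.imwrite(f"pics/{name}.png",p);np.savez(f"pics/{name}.npz",d=d,a=pose[0],b=pose[1]);return p,d,pose
def comps(name,zs,minn=60):
    f=np.load(f"pics/{name}.npz");p=(f["a"],f["b"]);C=cloud("wrist",f["d"],p);hsv=cv2.cvtColor(cv2.imread(f"pics/{name}.png"),cv2.COLOR_BGR2HSV)
    for lo,hi in zs:
        N,L,s,c=cv2.connectedComponentsWithStats(((f["d"]>.12)&(C[...,2]>lo)&(C[...,2]<hi)).astype(np.uint8))
        for i in range(1,N):
            if s[i,4]>minn:
                q=C[L==i];r=cv2.minAreaRect((q[:,:2]*1000).astype(np.float32))
                print(lo,"px",c[i].round(),s[i,4],"min",q.min(0).round(3),"max",q.max(0).round(3),"zmed",np.median(q[:,2]).round(4),"rect",np.round(r[0],1),np.round(r[1],1),round(r[2],1),hsv[L==i].mean(0).round())
E
python3 -c "
from h import *
p,d,_=shot('w1');o=ctrl.get_obs();print(o['tool_pos'],o['t'])
comps('w1',[(.125,.145),(.075,.1)])"
```

```text
[0.4821111  0.29847828 0.30080841] 1.35
0.125 px [507. 191.] 2412 min [0.425 0.389 0.125] max [0.456 0.42  0.138] zmed 0.135 rect [440.1 404.3] [30.2 30.8] 67.7 [ 18.  13. 158.]
0.125 px [319. 247.] 2020 min [0.468 0.283 0.125] max [0.499 0.314 0.137] zmed 0.135 rect [483.3 298.7] [30.4 30.6] 65.3 [ 21.  14. 102.]
0.125 px [ 23. 351.] 864 min [0.561 0.104 0.125] max [0.575 0.124 0.145] zmed 0.1352 rect [565.4 116.1] [20.7 12.8] 51.7 [33. 11. 86.]
0.125 px [426. 436.] 899 min [0.602 0.365 0.125] max [0.615 0.404 0.142] zmed 0.131 rect [610.6 385.5] [ 8.3 40. ] 14.0 [109. 183. 108.]
0.075 px [128.  69.] 12619 min [0.348 0.128 0.075] max [0.434 0.202 0.086] zmed 0.0828 rect [389.4 165. ] [62.1 80.2] 78.3 [113.  30.  40.]
0.075 px [464. 176.] 3872 min [0.409 0.373 0.075] max [0.472 0.433 0.1  ] zmed 0.0891 rect [439.5 401.1] [56.2 63.1] 76.7 [110. 177. 154.]
0.075 px [319. 217.] 3319 min [0.452 0.267 0.075] max [0.512 0.33  0.1  ] zmed 0.0892 rect [481.2 298.4] [59.  62.1] 5.1 [ 14.  28. 143.]
0.075 px [ 64. 290.] 14596 min [0.492 0.068 0.075] max [0.634 0.157 0.1  ] zmed 0.0927 rect [562.2 115.9] [138.2  83.8] 5.1 [ 26.  52. 202.]
0.075 px [372. 400.] 3330 min [0.599 0.287 0.075] max [0.657 0.416 0.1  ] zmed 0.0881 rect [619.5 347.4] [ 20.7 140.7] 23.4 [ 35.  54. 119.]
```

View pics/w1.png

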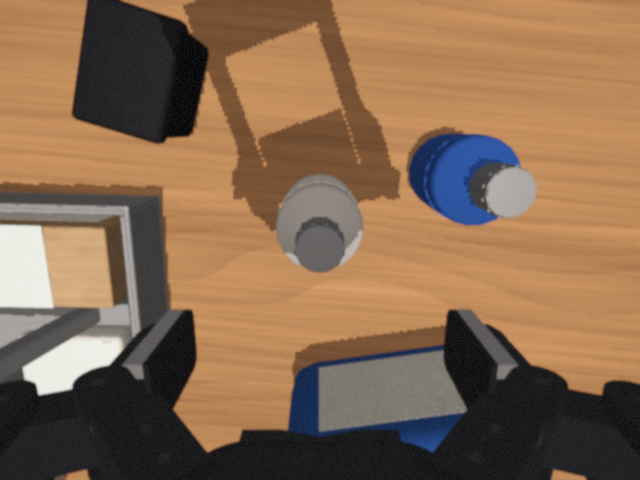

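The wrist crop shows the white round bottle with its grey cap at (319,247). The blue look-alike is clearly separate at (470,180). The cap is at (0.483, 0.299) with its top at 0.135, which agrees with the scene and side views. I descend onto it.

>>> {"name": "apply_moves", "arguments": {
  "rows": [-0.002,0,0.05,0,0,0,-0.002,0,0.1,0,0,0,-0.002,0,0.14,0,0,0,-0.002,0,0.175,0,0,0,-0.002,0,0.195,0,0,0,-0.002,0,0.203,0,0,0,-0.002,0,0.203,0,0,0],
  "grip": 1
}}

```text
t: 2.05
tool_pos: [0.484, 0.298, 0.179]
tool_rot: [0.134, -3.139, -0.002]
contact_force: [-0.6, 0.5, 0.2]
opening: 0.0853
grip_force: 0.0
```

>>> {"name": "apply_moves", "arguments": {
  "rows": [0,0,0,0,0,0,0,0,0,0,0,0,0,0,0,0,0,0,0,0,0,0,0,0,0,0,0,0,0,0,0,0,0,0,0,0,0,0,0,0,0,0,0,0,0,0,0,0],
  "grip": 0,
  "grip_force": 35
}}

```text
t: 2.85
tool_pos: [0.4848, 0.2977, 0.1799]
tool_rot: [-0.133, 3.137, 0.003]
contact_force: [-0.7, 0.7, 6.0]
opening: 0.029
grip_force: 34.8
```

>>> {"name": "apply_moves", "arguments": {
  "rows": [0,0,-0.02,0,0,0,0,0,-0.06,0,0,0,0,0,-0.1,0,0,0,0,0,-0.15,0,0,0,0,0,-0.2,0,0,0,0,0,-0.25,0,0,0,0,0,-0.28,0,0,0,0,0,-0.29,0,0,0,0,0,-0.29,0,0,0]
}}

```text
t: 3.75
tool_pos: [0.4844, 0.2972, 0.3535]
tool_rot: [-0.132, 3.138, 0.003]
contact_force: [0.1, -0.5, -2.1]
opening: 0.0288
grip_force: 34.7
```

```bash
cat >> h.py <<'E'
def rect(n,lo,hi,x,y,tag="0"):
    d=np.load(f"pics/{n}{tag}.npy");C=cloud(n,d);m=(d>0)&(C[...,2]>lo)&(C[...,2]<hi)&(C[...,0]>x[0])&(C[...,0]<x[1])&(C[...,1]>y[0])&(C[...,1]<y[1])
    q=C[m];r=cv2.minAreaRect((q[:,:2]*1000).astype(np.float32));print(n,lo,m.sum(),np.round(r[0],1),np.round(r[1],1),round(r[2],1),"zmax",np.percentile(q[:,2],95).round(4))
E
python3 -c "
from h import *
o=ctrl.get_obs();print(o['tool_pos'],o['opening'],o['t'])
for n in('scene','side'):
    p,d=ctrl.get_image(n);cv2.imwrite(f'pics/{n}1.png',p);np.save(f'pics/{n}1.npy',d)
    rect(n,.152,.175,(.5,.65),(-.05,.16),'1')
    rect(n,.064,.078,(.45,.68),(-.09,.19),'1')
    rect(n,.12,.142,(.4,.53),(-.4,-.2),'1')
    rect(n,.06,.1,(.4,.53),(-.42,-.2),'1')
"
```

```text
[0.48436091 0.29715145 0.35353714] 0.028750884510477432 3.75
scene 0.152 332 [574.4  54.2] [ 19.1 124.4] 3.8 zmax 0.1672
scene 0.064 1141 [573.   55.4] [177.3 223. ] 2.8 zmax 0.0756
scene 0.12 138 [ 469.9 -324.3] [29.3 29.2] 84.7 zmax 0.1353
scene 0.06 966 [ 471.9 -324.2] [109.9  58.5] 83.3 zmax 0.0973
side 0.152 291 [570.5  52.7] [ 16.8 126.2] 4.5 zmax 0.167
side 0.064 1175 [571.7  53.8] [173.4 224.1] 3.6 zmax 0.0751
side 0.12 263 [ 467.3 -326.5] [30.6 26.2] 84.9 zmax 0.1351
side 0.06 1409 [ 467.2 -327.2] [109.8  59. ] 84.6 zmax 0.097
```

```bash
python3 -c "
from h import *
plan([.533,-.013,.36],.08)"
```

```text
row [-0.0381, -0.5216, -0.0149, 0.0003, -0.0016, 0.0028] dist 0.314 t 3.85 q6 -1.24 
R [[-1.0, -0.08, -0.0], [-0.08, 1.0, 0.0], [0.0, 0.0, -1.0]]
```

>>> {"name": "apply_moves", "arguments": {
  "rows": [-0.002,-0.02,-0.005,0,0,0,-0.004,-0.06,-0.01,0,0,0,-0.008,-0.11,-0.015,0,0,0,-0.012,-0.17,-0.015,0,0,0,-0.016,-0.23,-0.015,0,0,0,-0.02,-0.29,-0.015,0,0,0,-0.025,-0.35,-0.015,0,0,0,-0.03,-0.41,-0.015,0,0,0,-0.033,-0.46,-0.015,0,0,0,-0.036,-0.5,-0.015,0,0,0,-0.038,-0.52,-0.015,0,-0.002,0.003,-0.038,-0.522,-0.015,0,-0.002,0.003,-0.038,-0.522,-0.015,0,-0.002,0.003,-0.038,-0.522,-0.015,0,-0.002,0.003]
}}

```text
t: 5.25
tool_pos: [0.5333, -0.0121, 0.3615]
tool_rot: [-0.127, 3.136, 0.003]
contact_force: [0.8, -0.1, -1.0]
opening: 0.0291
grip_force: 34.8
```

```bash
python3 -c "
from h import *
shot('w2');o=ctrl.get_obs();print(o['tool_pos'],o['opening'],o['t'])
comps('w2',[(.155,.172),(.09,.1),(.08,.09),(.066,.078)])"
```

```text
[ 0.53335121 -0.01197415  0.36159774] 0.02911309223407915 5.3
0.155 px [443. 294.] 2555 min [0.561 0.04  0.155] max [0.58  0.115 0.17 ] zmed 0.1662 rect [570.5  77.1] [15.7 75.5] 3.8 [ 16.  11. 141.]
0.09 px [444. 212.] 10433 min [0.493 0.025 0.09 ] max [0.559 0.154 0.096] zmed 0.0934 rect [526.4  90.1] [ 60.6 126.3] 3.3 [ 22.  73. 202.]
0.09 px [469. 261.] 76 min [0.561 0.112 0.09 ] max [0.573 0.129 0.1  ] zmed 0.0951 rect [564.3 118.6] [ 8.2 19.2] 36.0 [50. 13. 67.]
0.09 px [632. 388.] 596 min [0.638 0.286 0.09 ] max [0.722 0.31  0.1  ] zmed 0.0948 rect [680.4 296. ] [86.6 10. ] 12.5 [108. 185.  69.]
0.08 px [561.  48.] 8010 min [0.355 0.126 0.08 ] max [0.433 0.201 0.086] zmed 0.083 rect [389.7 163.6] [61.9 79.6] 77.9 [113.  31.  35.]
0.08 px [  1. 114.] 186 min [ 0.45  -0.277  0.08 ] max [ 0.499 -0.269  0.084] zmed 0.0811 rect [ 474.9 -272.2] [ 3.5 49.5] 83.1 [ 14.  25. 169.]
0.08 px [426. 181.] 245 min [0.493 0.025 0.08 ] max [0.532 0.149 0.09 ] zmed 0.0852 rect [497.9  83.6] [ 30.2 128. ] 17.8 [ 17.  86. 127.]
0.08 px [467. 257.] 78 min [0.561 0.114 0.08 ] max [0.573 0.13  0.09 
[... 750 characters left out ...]
066 px [ 10. 111.] 801 min [ 0.444 -0.283  0.066] max [ 0.502 -0.267  0.078] zmed 0.0726 rect [ 473.7 -274.1] [10.8 58. ] 83.6 [ 13.  30. 101.]
0.066 px [381. 171.] 3044 min [ 0.481 -0.06   0.066] max [0.553 0.159 0.078] zmed 0.0729 rect [513.8  51. ] [ 59.  221.1] 5.3 [ 17.  20. 118.]
0.066 px [453. 275.] 2656 min [0.558 0.049 0.066] max [0.656 0.169 0.078] zmed 0.0733 rect [608.4 109.6] [ 95.5 114.7] 3.6 [ 15.  16. 140.]
0.066 px [436. 273.] 104 min [0.582 0.078 0.066] max [0.59  0.125 0.078] zmed 0.0677 rect [584.4 101.2] [ 5.9 47.2] 7.0 [ 16.  28. 117.]
0.066 px [619. 365.] 805 min [0.627 0.286 0.066] max [0.722 0.311 0.078] zmed 0.0721 rect [675.1 297.7] [95.3 21.4] 3.0 [108. 186.  70.]
```

View pics/w2.png

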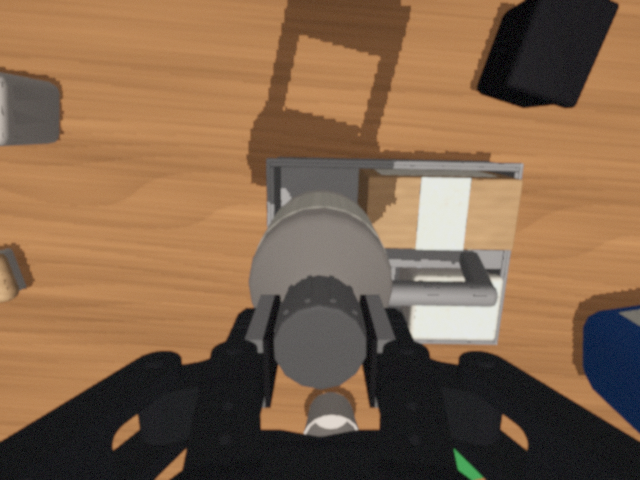

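The wrist view shows the caddy's near rim from (267,160) to (522,163) and the carton at (444,212). The free near-left bay lies under the bottle. The bar is at (443,293).

```bash
python3 -c "
from h import *
f=np.load('pics/w2.npz');p=(f['a'],f['b'])
for u in((267,159),(522,163),(497,346)):print(u,onz(ray('wrist',u,p),.072).round(4))
C=cloud('wrist',f['d'],p);C[f['d']==0]=9
m=(abs(C[...,2]-.072)<.006)&(C[...,0]>.46)&(C[...,0]<.54)&(abs(C[...,1]-.05)<.13)
# outer -x edge: min x per y-bin
q=C[m];b=np.arange(-.04,.15,.01);e=[(y,q[(q[:,1]>y)&(q[:,1]<y+.01)][:,0].min()) for y in b];e=np.array(e)
k=np.polyfit(e[:,0]+.005,e[:,1],1);print('edge x=%.4f+%.4f y'%(k[1],k[0]),np.std(e[:,1]-np.polyval(k,e[:,0]+.005)))
# bar line fit
m=(C[...,2]>.16)&(C[...,2]<.172)&(abs(C[...,0]-.57)<.02)&(C[...,1]<.115);q=C[m]
e=np.array([(y+.005,np.median(q[(q[:,1]>y)&(q[:,1]<y+.01)][:,0])) for y in np.arange(.045,.105,.01)]);k=np.polyfit(e[:,0],e[:,1],1);print('bar x=%.4f+%.4f y'%(k[1],k[0]))
m=(C[...,0]>.48)&(C[...,0]<.54)&(C[...,1]<.02)&(C[...,1]>-.06)&(C[...,2]<.02)&(C[...,2]>-.01);print('floor z',np.percentile(C[m][:,2],[10,50,90]).round(4),m.sum())
"
```

```text
(267, 159) [ 0.4945 -0.0592  0.072 ]
(522, 163) [0.4803 0.1577 0.072 ]
(497, 346) [0.6537 0.1704 0.072 ]
edge x=0.4901+-0.0617 y 0.0001339671208780348
bar x=0.5734+-0.0588 y
floor z [0.0006 0.0045 0.0062] 3167
```

```bash
cat >> h.py <<'E'
def held(x,y,zs,r=None):
    """centre lines in x,y of what hangs in the gripper, from silhouettes in two views"""
    for n in("scene","side"):
        p,d=ctrl.get_image(n);C=cloud(n,d)
        for lo,hi in zs:
            m=(d>0)&(abs(C[...,0]-x)<.07)&(abs(C[...,1]-y)<.08)&(C[...,2]>lo)&(C[...,2]<hi);q=C[m]
            if len(q)<10:print(n,lo,len(q));continue
            # circle fit of visible surface
            A=np.c_[2*q[:,:2],np.ones(len(q))];s=np.linalg.lstsq(A,(q[:,:2]**2).sum(1),rcond=None)[0]
            print(n,lo,len(q),"fit c",s[:2].round(4),"r",np.sqrt(s[2]+s[0]**2+s[1]**2).round(4),"min",q.min(0).round(4),"max",q.max(0).round(4))
E
python3 -c "
from h import *
o=ctrl.get_obs();print(o['tool_pos'])
held(.533,-.012,[(.185,.215),(.215,.255),(.172,.26)])
plan([.5343,-.0118,.285],.065)"
```

```text
[ 0.53335121 -0.01197415  0.36159774]
scene 0.185 272 fit c [ 0.5332 -0.0105] r 0.0308 min [ 0.5221 -0.044   0.185 ] max [0.5674 0.0161 0.215 ]
scene 0.215 396 fit c [ 0.5331 -0.0106] r 0.0309 min [ 0.5238 -0.0441  0.2151] max [0.5671 0.0181 0.255 ]
scene 0.172 737 fit c [ 0.5332 -0.0106] r 0.0308 min [ 0.5221 -0.0441  0.1822] max [0.5674 0.0181 0.2598]
side 0.185 277 fit c [ 0.5314 -0.0119] r 0.0315 min [ 0.4989 -0.0457  0.1852] max [ 0.5575 -0.0043  0.2147]
side 0.215 416 fit c [ 0.5313 -0.0121] r 0.0316 min [ 0.4984 -0.0459  0.2151] max [ 0.562  -0.0087  0.2549]
side 0.172 769 fit c [ 0.5313 -0.012 ] r 0.0315 min [ 0.4984 -0.0459  0.1805] max [ 0.562  -0.0043  0.2599]
row [-0.0011, 0.0001, 0.1278, 0.0011, 0.0022, 0.0103] dist 0.077 t 5.4 q6 -1.82 
R [[-1.0, -0.08, 0.0], [-0.08, 1.0, 0.0], [-0.0, 0.0, -1.0]]
```

>>> {"name": "apply_moves", "arguments": {
  "rows": [-0.0015,-0.0005,0.03,0.001,0.002,0.01,-0.0015,-0.0005,0.07,0.001,0.002,0.01,-0.0015,-0.0005,0.11,0.001,0.002,0.01,-0.0015,-0.0005,0.145,0.001,0.002,0.01,-0.0015,-0.0005,0.16,0.001,0.002,0.01,-0.0015,-0.0005,0.175,0.001,0.002,0.01,-0.0015,-0.0005,0.19,0.001,0.002,0.01,-0.0015,-0.0005,0.205,0.001,0.002,0.01,-0.0015,-0.0005,0.215,0.001,0.002,0.01,-0.0015,-0.0005,0.215,0.001,0.002,0.01]
}}

```text
t: 6.4
tool_pos: [0.5345, -0.0129, 0.2317]
tool_rot: [0.1, -3.139, -0.0]
contact_force: [-0.5, -0.2, -0.8]
opening: 0.0292
grip_force: 34.9
```

>>> {"name": "apply_moves", "arguments": {
  "rows": [0,0,0.01,0,0,0,0,0,0.02,0,0,0,0,0,0.03,0,0,0,0,0,0.04,0,0,0,0,0,0.05,0,0,0,0,0,0.06,0,0,0,0,0,0.067,0,0,0,0,0,0.072,0,0,0,0,0,0.076,0,0,0,0,0,0.076,0,0,0]
}}

```text
t: 7.4
tool_pos: [0.5347, -0.0129, 0.1867]
tool_rot: [0.101, -3.14, -0.0]
contact_force: [-0.8, -0.3, -0.9]
opening: 0.0288
grip_force: 34.9
```

>>> {"name": "apply_moves", "arguments": {
  "rows": [0,0,0.001,0,0,0,0,0,0.002,0,0,0,0,0,0.003,0,0,0,0,0,0.004,0,0,0,0,0,0.005,0,0,0,0,0,0.005,0,0,0]
}}

```text
t: 8.0
tool_pos: [0.5348, -0.0129, 0.184]
tool_rot: [-0.101, 3.14, 0.0]
contact_force: [-0.1, -0.4, -1.3]
opening: 0.0289
grip_force: 34.9
```

>>> {"name": "apply_moves", "arguments": {
  "rows": [0,0,0.001,0,0,0,0,0,0.002,0,0,0,0,0,0.003,0,0,0,0,0,0.003,0,0,0]
}}

```text
t: 8.4
tool_pos: [0.5355, -0.0129, 0.184]
tool_rot: [-0.101, 3.138, -0.0]
contact_force: [-1.7, 0.7, 6.6]
opening: 0.0288
grip_force: 35.6
```

Contact is at about 7 N, so the bottle is on the floor of the caddy. I release and rise.

>>> {"name": "apply_moves", "arguments": {
  "rows": [0,0,0,0,0,0,0,0,0,0,0,0,0,0,0,0,0,0,0,0,0,0,0,0,0,0,0,0,0,0],
  "grip": 0.75
}}

```text
t: 8.9
tool_pos: [0.5347, -0.0129, 0.182]
tool_rot: [0.101, -3.14, -0.0]
contact_force: [0.5, -0.3, 0.3]
opening: 0.064
grip_force: 0.0
```

>>> {"name": "apply_moves", "arguments": {
  "rows": [0,0,-0.02,0,0,0,0,0,-0.06,0,0,0,0,0,-0.11,0,0,0,0,0,-0.17,0,0,0,0,0,-0.2,0,0,0,0,0,-0.22,0,0,0,0,0,-0.22,0,0,0,0,0,-0.22,0,0,0]
}}

```text
t: 9.7
tool_pos: [0.5345, -0.0129, 0.3135]
tool_rot: [0.101, -3.139, -0.0]
contact_force: [0.6, 0.2, -0.8]
opening: 0.064
grip_force: 0.0
```

```bash
python3 -c "
from h import *
shot('w3');f=np.load('pics/w3.npz');p=(f['a'],f['b'])
comps('w3',[(.125,.145),(.155,.172)])
for n in('scene','side'):
    a,d=ctrl.get_image(n);cv2.imwrite(f'pics/{n}2.png',a);np.save(f'pics/{n}2.npy',d)
plan([.468,-.3255,.30],.10)"
```

```text
0.125 px [320. 242.] 1950 min [ 0.519 -0.028  0.125] max [0.55  0.003 0.141] zmed 0.139 rect [534.5 -12.3] [30.5 30.7] 63.7 [23. 11. 90.]
0.125 px [325. 298.] 387 min [ 0.569 -0.015  0.125] max [0.581 0.005 0.145] zmed 0.1357 rect [571.9  -6.6] [10.2 21.2] 35.7 [38. 12. 74.]
0.125 px [507. 297.] 336 min [0.561 0.102 0.125] max [0.573 0.121 0.145] zmed 0.135 rect [563.9 110.9] [ 9.7 17.6] 34.1 [48. 12. 65.]
0.155 px [367. 322.] 2470 min [ 0.565 -0.008  0.155] max [0.582 0.043 0.169] zmed 0.1659 rect [573.5  17.7] [15.  50.6] 3.7 [ 17.  11. 129.]
0.155 px [494. 321.] 2329 min [0.561 0.059 0.155] max [0.578 0.115 0.169] zmed 0.1659 rect [569.7  87.1] [15.5 55.2] 3.6 [ 18.  12. 128.]
row [0.1434, -0.513, 0.0206, 0.0005, -0.0018, -0.0229] dist 0.32 t 9.85 q6 -1.8 
R [[-1.0, -0.06, -0.0], [-0.06, 1.0, 0.0], [0.0, 0.0, -1.0]]
```

View pics/w3.png

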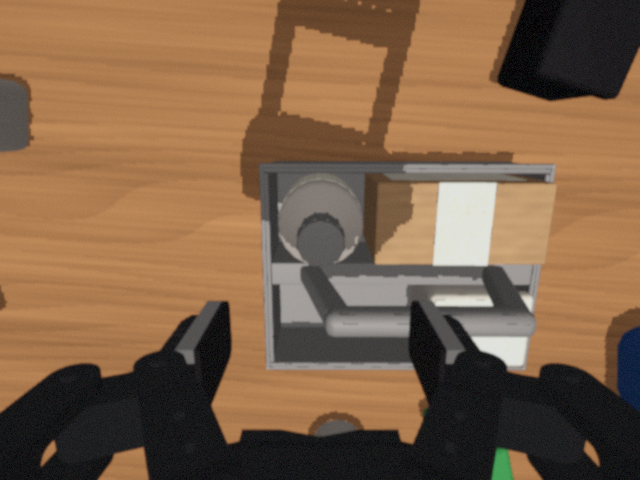

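The round bottle stands upright in its space: its cap top is at 0.139, as expected for the inner floor. The far bay is free on the left, from (275,280) to (430,365). Next is the oblong bottle.

>>> {"name": "apply_moves", "arguments": {
  "rows": [0.143,-0.513,0.02,0,-0.002,-0.023,0.143,-0.513,0.02,0,-0.002,-0.023,0.143,-0.513,0.02,0,-0.002,-0.023,0.143,-0.513,0.02,0,-0.002,-0.023,0.143,-0.513,0.02,0,-0.002,-0.023,0.143,-0.513,0.02,0,-0.002,-0.023,0.143,-0.513,0.02,0,-0.002,-0.023,0.143,-0.513,0.02,0,-0.002,-0.023,0.143,-0.513,0.02,0,-0.002,-0.023,0.143,-0.513,0.02,0,-0.002,-0.023],
  "grip": 1
}}

```text
t: 10.85
tool_pos: [0.4691, -0.3244, 0.3017]
tool_rot: [-0.159, 3.135, 0.002]
contact_force: [0.6, -0.0, -0.6]
opening: 0.0854
grip_force: 0.0
```

```bash
python3 -c "
from h import *
shot('w4');comps('w4',[(.125,.145),(.086,.1),(.06,.1)])
f=np.load('pics/w3.npz');p=(f['a'],f['b'])
c=[onz(ray('wrist',u,p),.072) for u in((262,163),(554,164),(525,368),(270,368))];print(np.round(c,4),np.mean(c,0))
print(ctrl.get_obs()['tool_pos'])"
```

```text
0.125 px [318. 242.] 2217 min [ 0.453 -0.341  0.125] max [ 0.482 -0.309  0.138] zmed 0.1349 rect [ 468.1 -325.2] [30.3 26.5] 84.4 [26. 16. 85.]
0.086 px [317. 222.] 6010 min [ 0.441 -0.371  0.086] max [ 0.496 -0.278  0.1  ] zmed 0.0933 rect [ 468.3 -325.1] [91.2 48.3] 84.3 [ 14.  27. 138.]
0.06 px [317. 217.] 9454 min [ 0.435 -0.381  0.06 ] max [ 0.501 -0.269  0.1  ] zmed 0.0924 rect [ 468.3 -325.2] [110.2  58.6] 84.6 [ 14.  28. 136.]
0.06 px [633. 358.] 648 min [ 0.521 -0.06   0.06 ] max [ 0.582 -0.048  0.075] zmed 0.0689 rect [551.9 -55.7] [61.4  8.5] 8.4 [47. 12. 70.]
[[ 0.4934 -0.0579  0.072 ]
 [ 0.4804  0.1576  0.072 ]
 [ 0.6504  0.1694  0.072 ]
 [ 0.6641 -0.0465  0.072 ]] [0.5720484  0.05565095 0.072     ]
[ 0.46924981 -0.32429255  0.30190323]
```

View pics/w4.png

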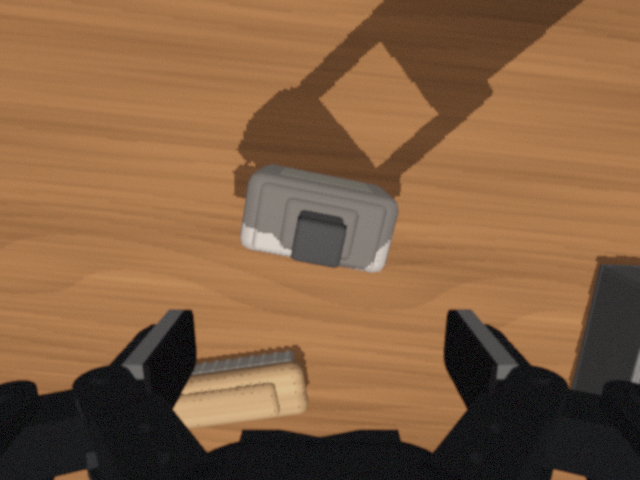

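The wrist view shows the white oblong bottle with its cap at (318,242). Its long axis has yaw about -0.098, its cap top is at 0.135, and its centre is at (0.468, -0.325).

```bash
python3 -c "
from h import *
plan([.4682,-.3252,.179],-.098)"
```

```text
row [0.0026, -0.0015, 0.2048, 0.0006, 0.002, 0.1272] dist 0.123 t 10.9 q6 -2.41 
R [[-0.99, -0.1, 0.0], [-0.1, 0.99, 0.0], [-0.0, 0.0, -1.0]]
```

>>> {"name": "apply_moves", "arguments": {
  "rows": [0.0025,-0.0015,0.03,0.0005,0.002,0.07,0.0025,-0.0015,0.06,0.0005,0.002,0.127,0.0025,-0.0015,0.1,0.0005,0.002,0.127,0.0025,-0.0015,0.14,0.0005,0.002,0.127,0.0025,-0.0015,0.175,0.0005,0.002,0.127,0.0025,-0.0015,0.195,0.0005,0.002,0.127,0.0025,-0.0015,0.205,0.0005,0.002,0.127,0.0025,-0.0015,0.205,0.0005,0.002,0.127]
}}

```text
t: 11.7
tool_pos: [0.468, -0.326, 0.1788]
tool_rot: [-0.155, -3.137, -0.0]
contact_force: [0.1, 0.1, 0.6]
opening: 0.0854
grip_force: 0.0
```

>>> {"name": "apply_moves", "arguments": {
  "rows": [0,0,0,0,0,0,0,0,0,0,0,0,0,0,0,0,0,0,0,0,0,0,0,0,0,0,0,0,0,0,0,0,0,0,0,0,0,0,0,0,0,0,0,0,0,0,0,0],
  "grip": 0,
  "grip_force": 40
}}

```text
t: 12.5
tool_pos: [0.4682, -0.3268, 0.1799]
tool_rot: [0.156, 3.137, -0.002]
contact_force: [0.4, 0.9, 5.0]
opening: 0.0291
grip_force: 47.0
```

>>> {"name": "apply_moves", "arguments": {
  "rows": [0,0,-0.02,0,0,0,0,0,-0.06,0,0,0,0,0,-0.1,0,0,0,0,0,-0.15,0,0,0,0,0,-0.2,0,0,0,0,0,-0.25,0,0,0,0,0,-0.29,0,0,0,0,0,-0.32,0,0,0,0,0,-0.34,0,0,0,0,0,-0.34,0,0,0,0,0,-0.34,0,0,0]
}}

```text
t: 13.6
tool_pos: [0.4676, -0.3264, 0.382]
tool_rot: [-0.156, -3.137, -0.001]
contact_force: [-1.2, -0.2, -2.5]
opening: 0.0297
grip_force: 46.3
```

```bash
python3 -c "
from h import *
c=np.array([.572,.0545]);a=.064;M=np.array([[np.cos(a),-np.sin(a)],[np.sin(a),np.cos(a)]])
t=c+M@[.044,-.0405];print('long_place',t)
plan([t[0],t[1],.38],a);print(ctrl.get_obs()['opening'])"
```

```text
long_place [0.61850015 0.01689699]
row [-0.1935, 0.5942, 0.0034, 0.0004, -0.0007, -0.104] dist 0.375 t 13.6 q6 -2.21 
R [[-1.0, 0.1, -0.0], [0.1, 1.0, 0.0], [0.0, 0.0, -1.0]]
0.029691633348868412
```

>>> {"name": "apply_moves", "arguments": {
  "rows": [-0.006,0.02,0,0,0,-0.01,-0.02,0.06,0,0,0,-0.02,-0.036,0.11,0,0,0,-0.03,-0.055,0.17,0.002,0,0,-0.04,-0.075,0.23,0.002,0,0,-0.05,-0.095,0.29,0.003,0,0,-0.06,-0.114,0.35,0.003,0,0,-0.07,-0.134,0.41,0.003,0,0,-0.08,-0.153,0.47,0.003,0,0,-0.09,-0.17,0.52,0.003,0,0,-0.1,-0.184,0.565,0.003,0,0,-0.104,-0.191,0.587,0.003,0,-0.001,-0.104,-0.1935,0.594,0.003,0,-0.001,-0.104,-0.1935,0.594,0.003,0,-0.001,-0.104,-0.1935,0.594,0.003,0,-0.001,-0.104]
}}

```text
t: 15.1
tool_pos: [0.6184, 0.0157, 0.381]
tool_rot: [-0.099, 3.139, -0.002]
contact_force: [0.8, -0.1, -1.3]
opening: 0.0291
grip_force: 46.3
```

```bash
python3 -c "
from h import *
o=ctrl.get_obs();print(o['tool_pos'],o['tool_rot'],o['t'])
for n in('scene','side'):
    p,d=ctrl.get_image(n);cv2.imwrite(f'pics/{n}3.png',p);np.save(f'pics/{n}3.npy',d)
    rect(n,.195,.285,(.55,.69),(-.07,.1),'3')
    rect(n,.215,.235,(.55,.69),(-.07,.1),'3')
    rect(n,.26,.28,(.55,.69),(-.07,.1),'3')
    C=cloud(n,d);m=(d>0)&(abs(C[...,0]-.6185)<.06)&(abs(C[...,1]-.017)<.075)&(C[...,2]>.19)&(C[...,2]<.275);print('zmin',np.percentile(C[m][:,2],1))
"
```

```text
[0.61842745 0.01571477 0.38102811] [-9.89542137e-02  3.13884747e+00 -1.71929684e-03] 15.1
scene 0.195 1603 [636.8  12.3] [118.2  52.9] 73.9 zmax 0.283
scene 0.215 367 [641.1   9.9] [117.6  47.7] 70.2 zmax 0.234
scene 0.26 420 [639.9   7.6] [115.7  50.3] 68.3 zmax 0.2792
zmin 0.2052215904769837
side 0.195 1317 [597.3   3. ] [ 53.3 118.7] 32.4 zmax 0.2833
side 0.215 293 [596.7   3.9] [ 48.7 118.4] 30.1 zmax 0.2341
side 0.26 352 [597.2   0. ] [ 50.4 114.1] 32.9 zmax 0.2792
zmin 0.204774159630456
```

```bash
python3 -c "
from h import *
a=.064;M=np.array([[np.cos(a),-np.sin(a)],[np.sin(a),np.cos(a)]]);c=np.array([.572,.0545])
for lo,hi in((.21,.24),(.25,.28)):
  for n in('scene','side'):
    d=np.load(f'pics/{n}3.npy');C=cloud(n,d);m=(d>0)&(abs(C[...,0]-.6185)<.06)&(abs(C[...,1]-.017)<.075)&(C[...,2]>lo)&(C[...,2]<hi)
    q=(C[m][:,:2]-c)@M*1000
    print(n,lo,np.percentile(q,[0.5,3,97,99.5],axis=0).round(1).tolist(), 'place 44,-40.5')
    # wide face slope: u vs v
    s=q[(abs(q[:,1]+42)<40)];s=s[s[:,0]>44] if n=='scene' else s[s[:,0]<44];k=np.polyfit(s[:,1],s[:,0],1);print('face u=',k.round(3),len(s))
"
```

```text
scene 0.21 [[22.7, -96.2], [29.4, -95.2], [74.6, 6.5], [75.8, 11.7]] place 44,-40.5
face u= [-0.    72.416] 313
side 0.21 [[12.8, -98.7], [13.1, -97.5], [65.0, 0.1], [68.8, 9.8]] place 44,-40.5
face u= [2.0000e-03 1.4062e+01] 163
scene 0.25 [[23.2, -96.4], [29.1, -95.4], [74.9, 6.1], [76.1, 10.5]] place 44,-40.5
face u= [-2.0000e-03  7.2348e+01] 361
side 0.25 [[12.4, -98.7], [13.0, -97.7], [64.5, -2.3], [68.4, 3.7]] place 44,-40.5
face u= [ 0.    14.151] 208
```

>>> {"name": "apply_moves", "arguments": {
  "rows": [-0.0013,0.0025,0.03,0,0,0,-0.0013,0.0025,0.07,0,0,0,-0.0013,0.0025,0.11,0,0,0,-0.0013,0.0025,0.14,0,0,0,-0.0013,0.0025,0.16,0,0,0,-0.0013,0.0025,0.18,0,0,0,-0.0013,0.0025,0.195,0,0,0,-0.0013,0.0025,0.21,0,0,0,-0.0013,0.0025,0.225,0,0,0,-0.0013,0.0025,0.235,0,0,0,-0.0013,0.0025,0.235,0,0,0]
}}

```text
t: 16.3
tool_pos: [0.6192, 0.0182, 0.2391]
tool_rot: [-0.101, 3.14, -0.001]
contact_force: [-0.3, -0.2, -1.4]
opening: 0.0295
grip_force: 46.2
```

>>> {"name": "apply_moves", "arguments": {
  "rows": [0,0,0.01,0,0,0,0,0,0.02,0,0,0,0,0,0.03,0,0,0,0,0,0.04,0,0,0,0,0,0.05,0,0,0,0,0,0.06,0,0,0,0,0,0.07,0,0,0,0,0,0.076,0,0,0,0,0,0.082,0,0,0,0,0,0.086,0,0,0,0,0,0.086,0,0,0]
}}

```text
t: 17.4
tool_pos: [0.6196, 0.018, 0.1883]
tool_rot: [-0.1, 3.139, -0.001]
contact_force: [0.6, -0.3, -1.2]
opening: 0.0289
grip_force: 46.2
```

>>> {"name": "apply_moves", "arguments": {
  "rows": [0,0,0.0015,0,0,0,0,0,0.003,0,0,0,0,0,0.0045,0,0,0,0,0,0.006,0,0,0,0,0,0.0065,0,0,0,0,0,0.0065,0,0,0]
}}

```text
t: 18.0
tool_pos: [0.6197, 0.0181, 0.1847]
tool_rot: [-0.1, 3.138, -0.001]
contact_force: [-0.0, -0.1, -2.3]
opening: 0.0291
grip_force: 46.2
```

>>> {"name": "apply_moves", "arguments": {
  "rows": [0,0,0.001,0,0,0,0,0,0.002,0,0,0,0,0,0.003,0,0,0,0,0,0.003,0,0,0]
}}

```text
t: 18.4
tool_pos: [0.6201, 0.0182, 0.1839]
tool_rot: [-0.101, 3.137, -0.001]
contact_force: [-1.8, 0.7, 4.3]
opening: 0.0293
grip_force: 46.7
```

>>> {"name": "apply_moves", "arguments": {
  "rows": [0,0,0,0,0,0,0,0,0,0,0,0,0,0,0,0,0,0,0,0,0,0,0,0,0,0,0,0,0,0],
  "grip": 0.75
}}

```text
t: 18.9
tool_pos: [0.6197, 0.018, 0.1828]
tool_rot: [-0.1, 3.138, -0.001]
contact_force: [-0.4, 0.4, -0.1]
opening: 0.0644
grip_force: 0.0
```

>>> {"name": "apply_moves", "arguments": {
  "rows": [0,0,-0.02,0,0,0,0,0,-0.06,0,0,0,0,0,-0.11,0,0,0,0,0,-0.17,0,0,0,0,0,-0.22,0,0,0,0,0,-0.24,0,0,0,0.03,0,-0.25,0,0,0,0.07,0,-0.25,0,0,0,0.08,0,-0.25,0,0,0,0.08,0,-0.25,0,0,0]
}}

```text
t: 19.9
tool_pos: [0.571, 0.0151, 0.3325]
tool_rot: [-0.1, 3.138, -0.001]
contact_force: [0.5, 0.2, 0.6]
opening: 0.0641
grip_force: 0.0
```

```bash
python3 -c "
from h import *
shot('w5');comps('w5',[(.125,.146),(.155,.172)])
f=np.load('pics/w5.npz');C=cloud('wrist',f['d'],(f['a'],f['b']));m=(f['d']>.1)&(C[...,2]>.16)&(C[...,2]<.172)&(abs(C[...,0]-.572)<.02);q=C[m];k=np.polyfit(q[:,1],q[:,0],1);print('bar',k,q.min(0),q.max(0))
plan([.572,.0535,.33],.064-np.pi/2);plan([.572,.0535,.33],.064+np.pi/2)
for n in('scene','side'):
    p,d=ctrl.get_image(n);cv2.imwrite(f'pics/{n}4.png',p);np.save(f'pics/{n}4.npy',d);rect(n,.152,.175,(.5,.65),(-.05,.16),'4')"
```

```text
0.125 px [281. 176.] 1809 min [ 0.519 -0.027  0.125] max [0.55  0.003 0.142] zmed 0.139 rect [534.7 -12.3] [30.5 30.2] 2.9 [26. 11. 88.]
0.125 px [287. 233.] 229 min [ 0.569 -0.014  0.125] max [0.581 0.005 0.146] zmed 0.1363 rect [571.8  -6.6] [ 9.6 21.7] 35.1 [44. 13. 64.]
0.125 px [464. 231.] 173 min [0.562 0.103 0.125] max [0.568 0.121 0.145] zmed 0.1355 rect [563.  112.1] [ 5.4 17.7] 18.4 [48. 12. 60.]
0.125 px [321. 301.] 1720 min [0.606 0.004 0.125] max [0.633 0.035 0.141] zmed 0.139 rect [619.7  19.3] [25.8 29.4] 3.8 [ 19.  14. 137.]
0.155 px [384. 250.] 5582 min [ 0.561 -0.008  0.155] max [0.584 0.115 0.17 ] zmed 0.1661 rect [572.8  53.9] [ 16.8 123.1] 3.5 [ 24.  12. 101.]
bar [-0.06232093  0.57467725] [ 0.56126222 -0.00738382  0.16002986] [0.58440457 0.11520297 0.16985273]
row [-0.0048, 0.0639, 0.004, 0.0005, 0.0011, 0.9999] dist 0.038 t 19.95 q6 -1.74 
R [[-1.0, -0.06, 0.0], [-0.06, 1.0, -0.0], [-0.0, -0.0, -1.0]]
row [-0.0048, 0.0639, 0.004, 0.0005, 0.0011, 0.9999] dist 0.038 t 19.95 q6 -1.74 
R [[-1.0, -0.06, 0.0], [-0.06, 1.0, -0.0], [-0.0, -0.0, -1.0]]
scene 0.152 330 [575.   54.2] [ 20.3 123.3] 4.2 zmax 0.1668
side 0.152 288 [570.7  52.7] [ 15.8 124.5] 3.4 zmax 0.1668
```

View pics/w5.png

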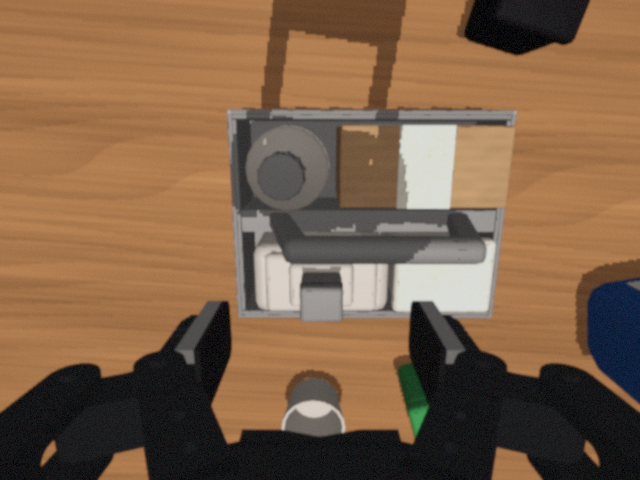

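Both bottles stand in their spaces: round cap at (281,176), oblong cap at (321,301), both tops at 0.139. The handle bar is centred at (0.5715, 0.0537) with yaw 0.063 and its top at 0.166. I turn 90° over the bar and pinch it.

>>> {"name": "apply_moves", "arguments": {
  "rows": [-0.004,0.064,0,0,0.001,1,-0.004,0.064,0,0,0.001,1,-0.004,0.064,0,0,0.001,1,-0.004,0.064,0,0,0.001,1,-0.004,0.064,0,0,0.001,1,-0.004,0.064,0,0,0.001,1,-0.004,0.064,0,0,0.001,1,-0.004,0.064,0,0,0.001,1,-0.004,0.064,0,0,0.001,1,-0.004,0.064,0,0,0.001,1,-0.004,0.064,0,0,0.001,1,-0.004,0.064,0,0,0.001,1,-0.004,0.064,0,0,0.001,1,-0.004,0.064,0,0,0.001,1]
}}

```text
t: 21.45
tool_pos: [0.5717, 0.0536, 0.3327]
tool_rot: [2.148, 2.293, 0.001]
contact_force: [0.4, -0.3, 0.5]
opening: 0.0633
grip_force: 0.0
```

```bash
python3 -c "
from h import *
plan([.5715,.0537,.209],.063-np.pi/2);print(ctrl.get_obs()['tool_pos'])"
```

```text
row [0.0001, -0.0005, 0.2061, 0.0003, -0.0002, 0.0014] dist 0.124 t 21.45 q6 -0.1 
R [[-0.07, 1.0, 0.0], [1.0, 0.07, 0.0], [0.0, 0.0, -1.0]]
[0.57174524 0.05359072 0.33267366]
```

>>> {"name": "apply_moves", "arguments": {
  "rows": [0,0,0.03,0,0,0.001,0,0,0.07,0,0,0.001,0,0,0.11,0,0,0.001,0,0,0.14,0,0,0.001,0,0,0.165,0,0,0.001,0,0,0.185,0,0,0.001,0,0,0.2,0,0,0.001,0,0,0.206,0,0,0.001,0,0,0.206,0,0,0.001]
}}

```text
t: 22.35
tool_pos: [0.5716, 0.0536, 0.2091]
tool_rot: [2.151, 2.29, 0.001]
contact_force: [-0.3, 1.5, -0.1]
opening: 0.0639
grip_force: 0.0
```

>>> {"name": "apply_moves", "arguments": {
  "rows": [0,0,0,0,0,0,0,0,0,0,0,0,0,0,0,0,0,0,0,0,0,0,0,0,0,0,0,0,0,0,0,0,0,0,0,0,0,0,0,0,0,0,0,0,0,0,0,0,0,0,0,0,0,0,0,0,0,0,0,0],
  "grip": 0,
  "grip_force": 100
}}

```text
t: 23.35
tool_pos: [0.5722, 0.0536, 0.2102]
tool_rot: [2.15, 2.288, 0.003]
contact_force: [0.6, -0.4, 6.0]
opening: 0.0145
grip_force: 98.1
```

>>> {"name": "apply_moves", "arguments": {
  "rows": [0,0,-0.005,0,0,0,0,0,-0.012,0,0,0,0,0,-0.02,0,0,0,0,0,-0.028,0,0,0,0,0,-0.033,0,0,0,0,0,-0.033,0,0,0,0,0,-0.033,0,0,0]
}}

```text
t: 24.05
tool_pos: [0.5716, 0.0536, 0.2291]
tool_rot: [2.151, 2.289, 0.001]
contact_force: [-0.4, -0.1, -7.4]
opening: 0.0143
grip_force: 97.6
```

```bash
cat >> h.py <<'E'
def level(tag):
    for n in("scene","side"):
        p,d=ctrl.get_image(n);cv2.imwrite(f'pics/{n}{tag}.png',p);C=cloud(n,d);hsv=cv2.cvtColor(p,cv2.COLOR_BGR2HSV)
        z=ctrl.get_obs()["tool_pos"][2]-.209
        for t,zz,x,y in(("carton",.092,(.48,.57),(.02,.17)),("tub",.086,(.575,.66),(.07,.17)),("bar",.165,(.55,.59),(-.01,.12))):
            m=(d>0)&(abs(C[...,2]-z-zz)<.012)&(C[...,0]>x[0])&(C[...,0]<x[1])&(C[...,1]>y[0])&(C[...,1]<y[1])
            if t!="bar":m&=hsv[...,2]>120
            q=C[m]
            for _ in range(4):
                A=np.c_[q[:,:2]-q[:,:2].mean(0),np.ones(len(q))];k=np.linalg.lstsq(A,q[:,2],rcond=None)[0];r=q[:,2]-A@k;q=q[abs(r)<max(.0015,1.5*r.std())]
            print(n,t,len(q),"slope x,y deg",np.degrees(k[:2]).round(2),"z",k[2].round(4),"lift",z.round(4))
E
python3 -c "
from h import *
level('5');print({k:np.round(v,3) for k,v in ctrl.get_obs().items() if k in('wrist_torque','contact_force','opening')})"
```

```text
scene carton 136 slope x,y deg [ 1.15 -0.12] z 0.1112 lift 0.0199
scene tub 313 slope x,y deg [-0.25 -0.11] z 0.1048 lift 0.0199
scene bar 145 slope x,y deg [-35.5   -2.15] z 0.1823 lift 0.0199
side carton 425 slope x,y deg [0.22 0.14] z 0.1104 lift 0.0198
side tub 101 slope x,y deg [ 1.4  -0.68] z 0.1035 lift 0.0198
side bar 141 slope x,y deg [6.11 0.81] z 0.1827 lift 0.0198
{'contact_force': array([-1.164,  0.238, -6.986]), 'wrist_torque': array([-0.012, -0.039,  0.011]), 'opening': np.float64(0.014)}
```

It is level, and the carton and tub tops rose with the gripper. I lift the rest of the way.

>>> {"name": "apply_moves", "arguments": {
  "rows": [0,0,-0.008,0,0,0,0,0,-0.02,0,0,0,0,0,-0.035,0,0,0,0,0,-0.05,0,0,0,0,0,-0.065,0,0,0,0,0,-0.08,0,0,0,0,0,-0.095,0,0,0,0,0,-0.11,0,0,0,0,0,-0.123,0,0,0,0,0,-0.131,0,0,0,0,0,-0.135,0,0,0,0,0,-0.135,0,0,0,0,0,-0.135,0,0,0,0,0,-0.135,0,0,0,0,0,-0.135,0,0,0,0,0,-0.135,0,0,0]
}}

```text
t: 25.75
tool_pos: [0.5715, 0.0536, 0.3098]
tool_rot: [-2.151, -2.29, -0.001]
contact_force: [0.1, 0.1, -7.6]
opening: 0.0143
grip_force: 97.7
```

```bash
python3 -c "
from h import *
level('6');o=ctrl.get_obs();print(o['tool_pos'],o['contact_force'],o['wrist_torque'],o['t'])"
```

```text
scene carton 199 slope x,y deg [ 1.01 -0.28] z 0.1919 lift 0.1008
scene tub 343 slope x,y deg [-0.55 -0.08] z 0.1855 lift 0.1008
scene bar 160 slope x,y deg [-31.02  -2.17] z 0.2631 lift 0.1008
side carton 442 slope x,y deg [ 0.47 -0.25] z 0.1911 lift 0.1009
side tub 116 slope x,y deg [ 1.49 -0.38] z 0.1845 lift 0.1009
side bar 153 slope x,y deg [7.31 1.37] z 0.2636 lift 0.1009
[0.57152791 0.0535453  0.30994402] [ 0.05022197  0.25585885 -8.35264746] [-0.00101924 -0.0131183   0.00349521] 25.85
```

View pics/side6.png

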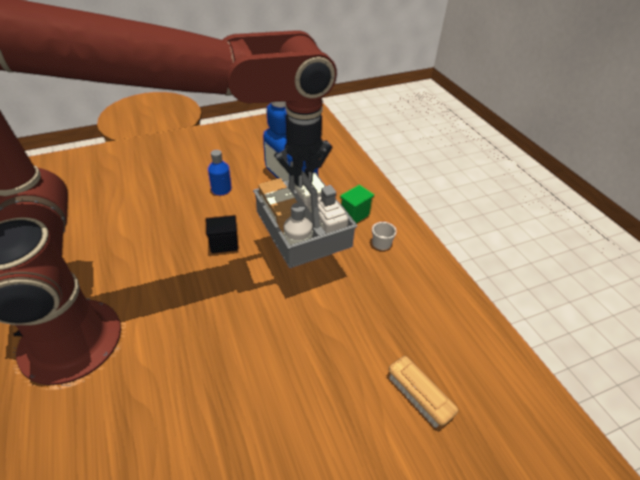

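The side view shows the packed caddy held by its bar at about (305,195), 10 cm up and level. Both bottles are in it, at (297,222) and (330,205), and the other objects are untouched. I hand the job in.

```bash
python3 -c "
from station import ctrl
print(ctrl.finish_job())"
```

```text
the job is handed in; nothing more can be done
None
```

Both bottles stand upright in the caddy, and I handed the job in at about 26 s with the arm still holding the caddy by its handle, level and about 10 cm up; the jug, brush and dosing cup were not touched.

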